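# Magnifier over the pill wheel

### The arm

A 6-joint arm with a two-finger parallel gripper is mounted at the origin on the work surface. World frame = base frame: x ahead of the robot, y to its left, z up, the work surface at z = 0. Lengths are in mm, angles in rad, forces in N, time in s.
With the tool pointing down it reaches from about 350 to 975 mm from the base axis. Payload 7.1 kg.
Tool frame: the origin (TCP) lies at the very end of the fingers, on their centre line; the grasp point (between the pads) lies 19 mm behind it (ctrl.grasp_offset is the distance from the TCP to the grasp point, in mm); z points along the fingers, y is the line along which they close (so a half turn about z gives the same grasp; the last joint's range is limited). The gripper opens to 88 mm and grips with 3 to 60 N. Pads are 20 mm wide; open, the fingers measure 115 mm over their backs; the gripper's body (75 mm by 178 mm) begins 61 mm behind the grasp point.
Start: joints at [1.174, 0.423, 1.63, -0, 1.089, -0.019], TCP at [230.516, 580.919, 222.675] pointing down, gripper open.
Joint ranges: [-3, 3], [-0.9, 2.11], [0.09, 2.58], [-1.31, 4.45], [0.11, 2.69], [-2.54, 2.54]. Speed limits (rad/s): [2.39, 2.39, 3.01, 3.14, 3.14, 3.14].

### API

Orientations are given as a rotation vector (axis times angle).
In Python, from workcell import ctrl, viewer, ticket, models gives the robot as it stands.
- The arm moves only by the tool play_rows, never from a script. Its arguments are lists of equal length, an entry for each row: "dp": the shift along the world's x, y, z in mm, a list of three; "yaw": the turn about the world's z in degrees. In form: {"dp": [[tx, ty, tz], ...], "yaw": [yaw, ...]}. A call has 1 to 8 rows; each row shifts and turns the commanded pose from where the row before left it; what a row does not reach is not made up. A row lasts 1/12 s, in which the tool goes at most 41.7 mm and 7.16 degrees, less where a joint would pass 70% of its speed; a pose out of reach is approached as far as the arm can. A call is refused whole if a number of a shift passes 41.7 or a number of a turn 7.16, either way. A call with a gripper value outside its range is refused whole. "gripper" is the closure, from 0 (fully open) to 1 (shut), set as the call begins (left out, the last holds). The fingers move at their own pace and stop on an object; the grip force is fixed at half the most. Time passes only in rows, so rows that do not move let the fingers close. It gives the time, the measured TCP pose, the force, the opening and the grip force at its end, in the units of the state.
- ctrl.get_obs(): the state, without advancing time (a new reading comes with each control period).
- viewer.get_image(name): name is "side" or "top"; returns a dict with "pixels" (420x560x3 uint8, red, green, blue), "range_z" (420x560 float32, mm along the optical axis (not along the pixel's ray), 0 where there is no reading), "fx", "fy", "cx", "cy" (pixels), "T" (4x4, takes a point from camera to world coordinates). Camera axes: x right, y up, looking along -z (the intrinsics and any distortion apply to the point x, -y, -z); pixel columns grow to the right and rows downward; lengths in mm; the calibration is good to about 2 mm. A picture is of the moment at which its call begins.
- ticket.close_job(): hands the job in; it is judged then, once.
Trained networks look in a picture, given as the dict that the camera call returned (one of the last four; its "shot" number tells which), for a name from the list of things; names that differ only in an ending like _2 or _b are one class to them, and where a whole thing is asked for, a point or a joint stands for the part that bears it (a point fixed in the world has none). Each returns a list of dicts, best first, with "conf" (0 to 1); they miss things now and then, are a little off and sometimes report something else, mostly with a low value. They report only what shows in the picture. A call takes as long as a camera call. They do not tell look-alikes from the thing itself.
- models.look_for(picture, name): "bbox" ([centre column, centre row, width, height] in pixels, round what is visible of it).
- models.landmark_of(picture, name): "location" ([column, row] in pixels: a listed point, or the origin of a listed thing).
The state is a dict: "t": time; "qpos": joint angles; "qvel": joint speeds; "joint_torque": joint torques, N m; "ee_pos": TCP position; "orientation": TCP orientation; "ft_force": force on the tool from outside, world axes, zero at the start; "moment": the same for the moment, N m; "width": finger opening in mm; "grasp_force": force on a finger pad.
Only numpy, scipy, OpenCV 4.12 (cv2) and the standard library are available. Lean on these libraries where they do the work, as an engineer would, in place of code of your own. Each camera call takes 0.05 s, during which the arm holds its last target. There are 200 camera calls.

### The job

Lift the round pill wheel up off its post, set it down flat on the cork mat, wholly on the mat, and let go of it. Then draw the reading magnifier out of its sloping holder by the handle, turn it until the lens is level, and hold it still, centred above the wheel with about 10 cm between lens and wheel, so that the pills can be read; finish while still holding it there in the gripper, touching nothing else with it, and leave the other things on the table where they are.

Things in the scene. Friction and masses are not known exactly. Their poses are not given: they have to be found in the camera images.
- wheel_center (a point): Centre (half-way up) of the pill wheel: round white pill box, 60 mm diameter, 30 mm thick, about 60 g, with a plain 18 mm hole through its middle and pills under its top face. It starts level on the stand's shoulder, the post through its hole, centre 60 mm above the table. z is its axis, up.
- stand_tip (a point): Tip of the post of the steel stand, fixed to the table: foot 80 mm diameter and 10 mm high, then a 28 mm column up to a shoulder 45 mm above the table, then a 10 mm post up to this point, 93 mm above the table. The post stands 18 mm out of the wheel's top.
- mat: Round cork mat, 130 mm diameter, 4 mm thick, fixed to the table. Origin at the centre of its underside (table height).
- magnifier_grip (a point): Grip point on the axis of the black reading magnifier's handle, a bar 20 mm wide (y), 12 mm thick (z), ending 41 mm behind this point; total about 75 g. x: along the handle to the lens centre, 88 mm ahead; z: square to the lens; y: across. At the start x slopes 50 degrees down, away from the robot, y is level, this point is 110 mm above the table and the handle's end 142 mm.
- magnifier_lens (a point): Centre of the magnifier's lens, in a rectangular head 60 mm (x) by 64 mm (y) by 12 mm thick (z); the handle meets the head 30 mm behind it. Same axes: x from handle to lens, z square to the lens. At the start 43 mm above the table, down in the holder.
- holder: Fixed wooden holder, 100 x 85 mm foot, 75 mm high: a pocket sloping 50 degrees, open at its upper end towards the robot, the magnifier's head in it with 1.5 to 3 mm play. The head comes out only along the handle, up and towards the robot; free after 60 mm. Origin on the table below the lens centre; x: from handle to lens, seen from above; z up.
- organiser_mid (a point): Bystander, loose, to be left alone: teal pill organiser, 62 x 128 x 28 mm, half open, half with a white lid. Point at its centre, half-way up.
- chocolate_mid (a point): Bystander, loose, to be left alone: bar of chocolate on silver foil, 75 x 115 x 17 mm. Point at its centre, half-way up.
- medicine_mid (a point): Bystander, loose, to be left alone: amber medicine jar with a white cap, 48 mm diameter, 85 mm tall. Point at its centre, half-way up.
- tumbler_mid (a point): Bystander, loose, to be left alone: empty drinking glass, 68 mm diameter, 95 mm tall. Point at its centre, half-way up.
- carton_mid (a point): Bystander, loose, to be left alone: white medicine carton, 50 x 115 x 35 mm. Point at its centre, half-way up.
- case_mid (a point): Bystander, loose, to be left alone: grey spectacle case, 62 x 150 x 36 mm. Point at its centre, half-way up.
Things that resemble listed ones, but are neither listed nor needed, are in the scene too. Leave any blue or purple look-alike of the part that bears magnifier_grip alone. What is shaped like the part that bears wheel_center but blue is not meant.

How it is judged (in metres and radians):
On the way, in this order (a step that is already met when the one before it is completed fails the run):
1. the pill wheel is lifted clear above its post, in the fingers (z of wheel_center in the frame of stand_tip above 0.016 m and contact force between wheel and the fingers above 0.3 N), for 0.1 s.
2. the wheel lies flat on the mat, wholly on it, let go and still (horizontal distance between wheel_center and mat below 0.037 m and height (world z) of wheel_center below 0.025 m and angle between wheel_center's own z axis and vertical below 0.12 rad and contact force between wheel and the fingers below 0.1 N and linear speed of wheel below 0.02 m/s), for 0.3 s.
3. the magnifier is drawn out of its holder by the gripper (distance between magnifier_lens and holder above 0.11 m and contact force between magnifier and the fingers above 0.3 N and contact force between magnifier and holder below 0.05 N), for 0.2 s.
At the end, for the whole second after the job is handed in: Wheel released, still and flat (7 degrees) on the mat, centres within 37 mm. Magnifier held still by the fingers alone, clear of holder and wheel, lens level within 20 degrees, either face up, within 30 mm sideways of the wheel's centre and 90 to 210 mm above the table (all of step 2 and (angle between magnifier_lens's own z axis and vertical below 0.35 rad or angle between magnifier_lens's own z axis and vertical above 2.79 rad) and horizontal distance between magnifier_lens and wheel_center below 0.03 m and height (world z) of magnifier_lens between 0.09 and 0.21 m and contact force between magnifier and the fingers above 0.3 N and contact force between magnifier and holder below 0.05 N and contact force between magnifier and wheel below 0.05 N and linear speed of magnifier below 0.03 m/s and angular speed of magnifier below 0.2 rad/s); the arm keeps its last pose, push and grip.
It fails at once if a bystander on the table is disturbed (moved more than 25 mm) (distance of any of organiser_mid, chocolate_mid, medicine_mid, tumbler_mid, carton_mid, case_mid from where it was at the start of the episode above 0.025 m).
It also fails if it takes over 58 s, if anything falls off the work surface, if the arm or the gripper's body presses on something with over 40 N, if the wrist force passes 120 N, or if a joint passes its speed limit or range.

## Working session

There is one attempt and no reset: what is moved stays moved. The work goes in short steps, Python scripts to look and compute and a tool call to move; the robot and the scene stay as the last step left them, time stands still between calls to the robot, and variables do not carry over. Pictures are saved under pics/ and viewed, at most 10 in all, crops included, and the job is handed in when it is done.

Besides the shell and the picture viewer there is one more tool, called after "Call:" as a command line: name --pt "numbers of a row" for each row, then --argument value for the rest. play_rows: Moves the arm, as the interface text tells. Its arguments: {"type":"object","properties":{"dp":{"type":"array"},"yaw":{"type":"array"},"gripper":{"type":"number"}},"required":["dp","yaw"]}

```bash
mkdir -p pics
cat > h.py <<'E'
import numpy as np, cv2
from workcell import ctrl, viewer, ticket, models
def w(p,u,v,z=None,d=None):
    "pixel -> world, at world height z, or at depth (median 3x3)"
    r=np.array([(u-p['cx'])/p['fx'],-(v-p['cy'])/p['fy'],-1.])
    T=np.array(p['T']); 
    if z is not None:
        q=T[:3,:3]@r; s=(z-T[2,3])/q[2]
    else:
        a=p['range_z'][int(v)-1:int(v)+2,int(u)-1:int(u)+2]; a=a[a>0]
        if d is None and len(a)==0: return np.full(3,np.nan)
        s=d if d is not None else np.median(a)
    return T[:3,:3]@(r*s)+T[:3,3]
def cloud(p):
    v,u=np.mgrid[:420,:560]; r=np.stack([(u-p['cx'])/p['fx'],-(v-p['cy'])/p['fy'],-np.ones(u.shape)],-1)*p['range_z'][...,None]
    T=np.array(p['T']); return r@T[:3,:3].T+T[:3,3]
def save(p,n,box=None,k=1):
    im=p['pixels'][...,::-1]
    if box: im=im[box[1]:box[3],box[0]:box[2]]
    cv2.imwrite('pics/'+n,cv2.resize(im,None,fx=k,fy=k,interpolation=cv2.INTER_CUBIC))
E
python3 - <<'E'
from h import *
H=dict(wheel_center=60,stand_tip=93,mat=4,magnifier_grip=110,magnifier_lens=43,holder=0,organiser_mid=14,chocolate_mid=8,medicine_mid=42,tumbler_mid=47,carton_mid=17,case_mid=18)
for c in ('top','side'):
    p=viewer.get_image(c); save(p,c+'0.png')
    print(c,p['keys'] if 'keys' in p else '',np.array(p['T'])[:3,3].round())
    for n,z in H.items():
        for l in models.landmark_of(p,n)[:4]:
            if l['conf']>.2: print(n,round(l['conf'],2),np.round(l['location']),w(p,*l['location'],z=z).round())
E
```

```text
top  [ 372.   18. 1417.]
wheel_center 0.75 [376. 163.] [ 653. -278.   60.]
wheel_center 0.7 [380. 192.] [ 564. -287.   60.]
stand_tip 0.73 [382. 189.] [ 569. -286.   93.]
stand_tip 0.49 [442. 225.] [ 462. -456.   93.]
mat 0.34 [238. 241.] [426. 139.   4.]
magnifier_grip 0.93 [184. 277.] [322. 281. 110.]
magnifier_grip 0.79 [377. 288.] [ 286. -260.  110.]
magnifier_grip 0.73 [292. 180.] [595. -25. 110.]
magnifier_lens 0.87 [282. 164.] [654.   3.  43.]
magnifier_lens 0.78 [390. 318.] [ 192. -310.   43.]
magnifier_lens 0.77 [183. 307.] [232. 296.  43.]
holder 0.82 [283. 167.] [654.  -2.   0.]
organiser_mid 0.84 [336. 247.] [ 404. -158.   14.]
chocolate_mid 0.71 [236. 243.] [419. 144.   8.]
medicine_mid 0.82 [325. 114.] [ 811. -132.   42.]
tumbler_mid 0.57 [250. 119.] [793.  98.  47.]
tumbler_mid 0.55 [292. 179.] [608. -25.  47.]
carton_mid 0.62 [124. 212.] [514. 483.  17.]
case_mid 0.83 [442. 228.] [ 460. -483.   18.]
case_mid 0.26 [294. 177.] [620. -34.  18.]
side  [ 234. -940.  961.]
wheel_center 0.6 [328. 301.] [ 559. -279.   60.]
wheel_center 0.56 [362. 303.] [ 639. -308.   60.]
stand_tip 0.68 [327. 292.] [ 557. -277.   93.]
mat 0.83 [269. 190.] [559. 265.   4.]
mat 0.7 [327. 296.] [ 584. -220.    4.]
magnifier_grip 0.81 [214. 342.] [ 267. -352.  110.]
magnifier_grip 0.68 [196. 195.] [307. 167. 110.]
magnifier_grip 0.58 [242. 156.] [485. 334. 110.]
magnifier_lens 0.92 [165. 198.] [219. 264.  43.]
magnifier_lens 0.89 [179. 362.] [ 186. -335.   43.]
magnifier_lens 0.56 [326. 230.] [657. -14.  43.]
holder 0.6 [322. 241.] [646. -15.   0.]
organiser_mid 0.56 [252. 290.] [ 397. -155.   14.]
chocolate_mid 0.63 [238. 217.] [429. 153.   8.]
medicine_mid 0.7 [390. 250.] [ 800. -141.   42.]
tumbler_mid 0.61 [352. 195.] [792. 113.  47.]
carton_mid 0.57 [241. 156.] [511. 473.  17.]
case_mid 0.88 [322. 396.] [ 470. -488.   18.]
```

View pics/top0.png

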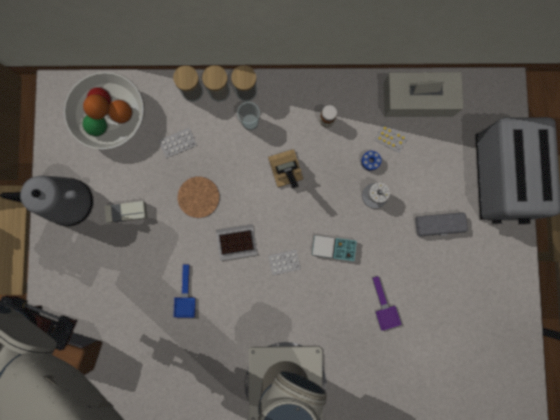

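View pics/side0.png

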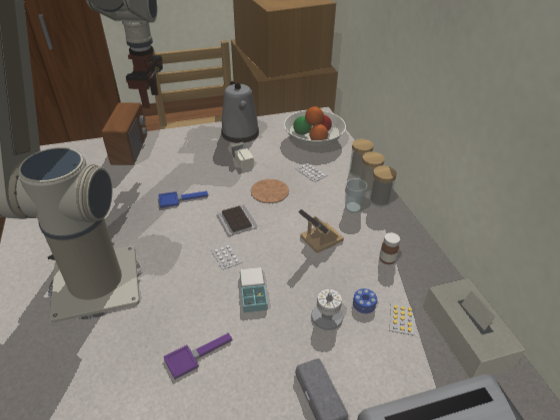

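The top view shows two wheel candidates. The white one is at (379,192) on a post, and a blue one lies at (371,160). I take the white one: it is white, raised, and has the post through it. Of the magnifier candidates, (290,175) is black and in the holder, so it is the one meant. The blue one at (185,290) and the purple one at (385,305) are look-alikes. The mat is at (199,197).

Run:
```python
from h import *
p=viewer.get_image('top'); s=viewer.get_image('side')
a=p['pixels'][135:215,255:405]; 
cv2.imwrite('pics/crop.png',cv2.resize(a[...,::-1],None,fx=5,fy=5,interpolation=cv2.INTER_CUBIC))
for n,q in (('top',p),('side',s)):
    C=cloud(q); X,Y,Z=C[...,0],C[...,1],C[...,2]; ok=q['range_z']>0
    # wheel top
    m=ok&(abs(X-565)<50)&(abs(Y+282)<50)&(Z>66)&(Z<82)
    c,r=cv2.minEnclosingCircle(C[m][:,:2].astype(np.float32)); print(n,'wheel',m.sum(),C[m].mean(0).round(1),np.round(c,1),round(r,1))
    m=ok&(abs(X-565)<50)&(abs(Y+282)<50)&(Z>86); print('post',m.sum(),C[m].mean(0).round(1) if m.any() else '')
    # mat by colour
    hsv=cv2.cvtColor(q['pixels'],cv2.COLOR_RGB2HSV); m=ok&(abs(X-560)<90)&(abs(Y-250)<100)&(hsv[...,1]>75)&(Z<20)
    c,r=cv2.minEnclosingCircle(C[m][:,:2].astype(np.float32)); print('mat',m.sum(),C[m].mean(0).round(1),np.round(c,1),round(r,1))
    # handle: dark px above 80
    m=ok&(abs(X-600)<70)&(abs(Y+15)<70)&(Z>85)&(q['pixels'].max(-1)<75)
    P=C[m]; print('handle',len(P)); 
    if len(P)>5:
        mu=P.mean(0); d=np.linalg.svd(P-mu)[2][0]; print(mu.round(1),d.round(3),P[P[:,2]>130].mean(0).round(1),P[abs(P[:,2]-112)<8].mean(0).round(1))
    m=ok&(abs(X-650)<90)&(abs(Y)<80)&(hsv[...,1]>75)&(Z>5); 
    print('holder',cv2.minAreaRect(C[m][:,:2].astype(np.float32)))
```

```text
top wheel 304 [ 562.2 -282.1   74.7] [ 562.8 -283.1] 30.3
post 11 [ 561.3 -282.7   91.7]
mat 1317 [562.1 262.6   4.1] [563.  261.9] 64.5
handle 123
[594.3 -24.1 121.9] [-0.64  -0.216  0.737] [578.5 -29.3 140. ] [602.8 -20.9 112.1]
holder ((642.4210205078125, -9.480903625488281), (113.28649139404297, 82.5035171508789), 16.401151657104492)
side wheel 402 [ 559.1 -286.3   75.8] [ 561.1 -282.3] 30.9
post 17 [ 560.  -283.1   92.8]
mat 693 [559.  259.7   5.9] [558.1 262.4] 67.2
handle 80
[592.2 -31.5 119.8] [ 0.642  0.126 -0.757] [574.5 -34.4 140.5] [599.4 -30.8 111. ]
holder ((646.04541015625, -8.46811294555664), (99.5772476196289, 86.63063049316406), 16.33038902282715)
```

View pics/crop.png

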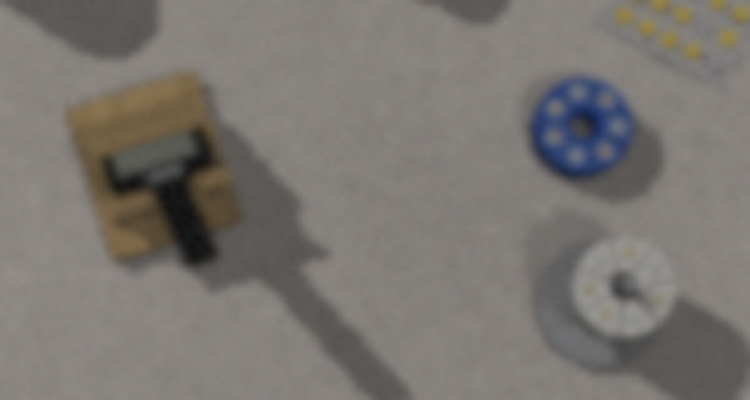

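The crop shows the white wheel on its post at about (625,285) in the crop and the blue look-alike at (583,125). The black magnifier stands in its wooden holder with its handle end at (200,250). So the white wheel and the black magnifier are confirmed.

Run:
```python
from h import *
from scipy.spatial.transform import Rotation as R
o=ctrl.get_obs(); print(o['t'],o['ee_pos'],o['qpos'],o['width'],ctrl.grasp_offset); print(R.from_rotvec(o['orientation']).as_matrix().round(3))
```

```text
1.4 [230.5144204  580.93535602 222.67141009] [ 1.17400082e+00  4.23111011e-01  1.62989180e+00  2.43011035e-05
  1.08856659e+00 -1.90053498e-02] 87.591125848676 18.700000000000003
[[-0.929  0.369 -0.   ]
 [ 0.369  0.929  0.   ]
 [ 0.     0.    -1.   ]]
```

Call:
play_rows --pt "0 0 10" --pt "8 -25 10" --pt "12 -38 0" --pt "12 -38 0" --pt "12 -38 0" --pt "12 -38 0" --pt "14 -38 0" --pt "14 -38 0" --yaw '[0,0,0,0,0,0,0,0]' --gripper 0

```text
t: 2.07
ee_pos: [314.8, 326.4, 243.6]
orientation: [0.589, 3.085, 0.002]
ft_force: [-0.4, -0.1, 0.0]
width: 87.9
grasp_force: 0.0
```

Call:
play_rows --pt "14 -38 0" --pt "14 -38 0" --pt "14 -38 0" --pt "14 -38 0" --pt "16 -38 0" --pt "16 -38 0" --pt "16 -38 0" --pt "16 -38 0" --yaw '[0,0,0,0,0,0,0,0]'

```text
t: 2.73
ee_pos: [435.3, 21.9, 243.8]
orientation: [0.59, 3.084, 0.001]
ft_force: [0.5, 1.3, -0.4]
width: 87.7
grasp_force: 0.0
```

Call:
play_rows --pt "16 -38 0" --pt "16 -38 0" --pt "16 -38 0" --pt "16 -38 0" --pt "16 -38 0" --pt "16 -38 -10" --pt "15 -38 -10" --pt "11 -25 0" --yaw '[0,0,0,0,0,0,0,0]'

```text
t: 3.4
ee_pos: [556.3, -269.2, 222.0]
orientation: [-0.592, -3.084, 0.0]
ft_force: [-0.3, 0.7, -0.4]
width: 87.9
grasp_force: 0.0
```

Call:
play_rows --pt "0 0 0" --pt "0 0 0" --yaw '[0,0]'

```text
t: 3.57
ee_pos: [556.2, -267.2, 223.0]
orientation: [-0.593, -3.085, -0.0]
ft_force: [-0.7, 0.1, 0.6]
width: 88.0
grasp_force: 0.0
```

Call:
play_rows --pt "5 -16 0" --pt "0 0 -30" --pt "0 0 -35" --pt "0 0 -35" --pt "0 0 -30" --pt "0 0 -20" --pt "0 0 0" --pt "0 0 0" --yaw '[0,0,0,0,0,0,0,0]'

```text
t: 4.23
ee_pos: [560.6, -280.6, 73.0]
orientation: [-0.588, -3.084, -0.001]
ft_force: [-0.0, -0.6, 0.5]
width: 87.9
grasp_force: 0.0
```

Call:
play_rows --pt "1 -2 -12" --pt "0 0 -11" --pt "0 0 0" --pt "0 0 0" --yaw '[0,0,0,0]'

```text
t: 4.57
ee_pos: [561.9, -283.9, 49.9]
orientation: [-0.59, -3.085, -0.0]
ft_force: [0.2, 0.1, -0.1]
width: 87.6
grasp_force: 0.0
```

Call:
play_rows --pt "0 0 0" --pt "0 0 0" --pt "0 0 0" --pt "0 0 0" --pt "0 0 0" --pt "0 0 0" --pt "0 0 0" --pt "0 0 0" --yaw '[0,0,0,0,0,0,0,0]' --gripper 1

```text
t: 5.23
ee_pos: [562.3, -284.1, 50.3]
orientation: [0.59, 3.085, -0.0]
ft_force: [-0.1, -0.6, 3.2]
width: 60.5
grasp_force: 30.0
```

Call:
play_rows --pt "0 0 10" --pt "0 0 15" --pt "0 0 20" --pt "0 0 25" --pt "0 0 25" --pt "0 0 25" --pt "0 0 25" --pt "0 0 25" --yaw '[0,0,0,0,0,0,0,0]'

```text
t: 5.9
ee_pos: [561.7, -283.9, 221.7]
orientation: [-0.59, -3.086, 0.0]
ft_force: [-0.2, -0.0, -0.9]
width: 60.1
grasp_force: 30.0
```

Call:
play_rows --pt "0 10 10" --pt "0 20 0" --pt "0 30 0" --pt "0 35 0" --pt "0 35 0" --pt "0 35 0" --pt "0 35 0" --pt "0 35 0" --yaw '[0,0,0,0,0,0,0,0]'

```text
t: 6.57
ee_pos: [561.0, -46.8, 229.5]
orientation: [-0.59, -3.085, -0.0]
ft_force: [-0.0, 0.6, -0.5]
width: 60.3
grasp_force: 30.0
```

Call:
play_rows --pt "0 35 0" --pt "0 35 0" --pt "0 35 0" --pt "0 35 0" --pt "0 35 0" --pt "0 35 0" --pt "0 35 0" --pt "0 35 0" --yaw '[0,0,0,0,0,0,0,0]'

```text
t: 7.23
ee_pos: [560.8, 233.0, 229.4]
orientation: [-0.589, -3.085, 0.001]
ft_force: [0.2, -0.5, -1.2]
width: 60.4
grasp_force: 30.0
```

Call:
play_rows --pt "0 20 0" --pt "0 10 0" --pt "0 0 0" --pt "0 0 0" --yaw '[0,0,0,0]'

```text
t: 7.57
ee_pos: [561.4, 260.6, 229.4]
orientation: [-0.588, -3.085, 0.002]
ft_force: [0.3, -0.8, -0.9]
width: 60.2
grasp_force: 30.0
```

Call:
play_rows --pt "0 1 -30" --pt "0 0 -40" --pt "0 0 -40" --pt "0 0 -40" --pt "0 0 -30" --pt "0 0 -20" --pt "0 0 -10" --pt "0 0 0" --yaw '[0,0,0,0,0,0,0,0]'

```text
t: 8.23
ee_pos: [560.7, 259.8, 17.8]
orientation: [-0.592, -3.082, 0.004]
ft_force: [-1.2, -0.1, 0.0]
width: 60.3
grasp_force: 30.0
```

Call:
play_rows --pt "0 0 -3" --pt "0 0 -2" --pt "0 0 -2" --pt "0 0 -1" --pt "0 0 0" --yaw '[0,0,0,0,0]'

```text
t: 8.65
ee_pos: [562.5, 262.2, 12.7]
orientation: [0.59, 3.085, 0.001]
ft_force: [-0.6, 0.2, -0.2]
width: 60.6
grasp_force: 30.0
```

Call:
play_rows --pt "0 0 -1" --pt "0 0 -1" --pt "0 0 -1" --pt "0 0 0" --pt "0 0 0" --yaw '[0,0,0,0,0]'

```text
t: 9.07
ee_pos: [562.2, 262.1, 9.3]
orientation: [0.59, 3.086, 0.0]
ft_force: [-1.3, 0.4, 4.0]
width: 60.0
grasp_force: 30.0
```

Call:
play_rows --pt "0 0 0" --pt "0 0 0" --pt "0 0 0" --pt "0 0 0" --pt "0 0 0" --pt "0 0 0" --pt "0 0 0" --pt "0 0 0" --yaw '[0,0,0,0,0,0,0,0]' --gripper 0

```text
t: 9.73
ee_pos: [562.1, 261.9, 8.9]
orientation: [-0.59, -3.086, 0.0]
ft_force: [-0.5, 1.5, 0.2]
width: 87.7
grasp_force: 0.0
```

Call:
play_rows --pt "0 0 5" --pt "0 0 15" --pt "0 0 35" --pt "0 0 40" --pt "0 0 40" --pt "0 0 40" --pt "0 0 40" --pt "0 0 0" --yaw '[0,0,0,0,0,0,0,0]'

```text
t: 10.4
ee_pos: [566.2, 263.8, 234.3]
orientation: [0.588, 3.074, 0.013]
ft_force: [1.4, 0.7, 1.0]
width: 87.8
grasp_force: 0.0
```

Call:
play_rows --pt "0 -20 0" --pt "0 -35 0" --pt "0 -35 0" --pt "0 -35 0" --pt "0 -35 0" --pt "0 -35 0" --pt "0 -20 0" --pt "0 0 0" --yaw '[5,5,5,5,5,5,5,3]'

```text
t: 11.07
ee_pos: [561.9, 43.3, 225.1]
orientation: [-0.448, 3.108, -0.002]
ft_force: [-0.2, -0.9, -0.3]
width: 87.6
grasp_force: 0.0
```

Run:
```python
from h import *
from scipy.spatial.transform import Rotation as R
o=ctrl.get_obs(); print(o['t'],o['ee_pos']); print(R.from_rotvec(o['orientation']).as_matrix().round(3))
for n in ('top','side'):
    q=viewer.get_image(n); C=cloud(q); X,Y,Z=C[...,0],C[...,1],C[...,2]; ok=q['range_z']>0
    m=ok&(abs(X-561)<50)&(abs(Y-262)<50)&(Z>24)&(Z<50)
    c,r=cv2.minEnclosingCircle(C[m][:,:2].astype(np.float32)); print(n,'wheel',m.sum(),C[m].mean(0).round(1),np.round(c,1),round(r,1),np.polyfit(X[m],Z[m],1)[0],np.polyfit(Y[m],Z[m],1)[0])
    m=ok&(abs(X-600)<70)&(abs(Y+15)<50)&(Z>85)&(Z<150)&(q['pixels'].max(-1)<85); P=C[m]
    for z in range(85,150,8):
        k=abs(P[:,2]-z)<4
        if k.any(): print(z,k.sum(),P[k].mean(0).round(1),np.ptp(P[k][:,1]).round(1))
save(q,'s1.png',(180,150,380,300),4)
```

```text
11.0667 [561.90840001  43.29823051 225.12315385]
[[-0.959 -0.283  0.001]
 [-0.283  0.959 -0.001]
 [-0.001 -0.001 -1.   ]]
top wheel 294 [560.6 259.4  34. ] [561.3 260.9] 30.4 0.013106669289452226 0.0257216217810975
side wheel 196 [558.6 256.4  34.4] [560.6 260.9] 32.4 0.0291083516164973 0.08238081222068817
85 6 [616.7 -21.7  86.4] 19.6
93 9 [616.8 -24.4  92.7] 13.2
101 8 [607.4 -27.6 100.8] 4.9
109 9 [602.9 -30.8 109.3] 5.7
117 9 [595.7 -31.6 115.8] 5.4
125 8 [587.7 -35.7 126.2] 8.2
133 8 [583.7 -35.8 132.6] 8.5
141 20 [572.9 -33.7 141.4] 16.5
149 10 [572.6 -32.8 147. ] 18.3
```

View pics/s1.png

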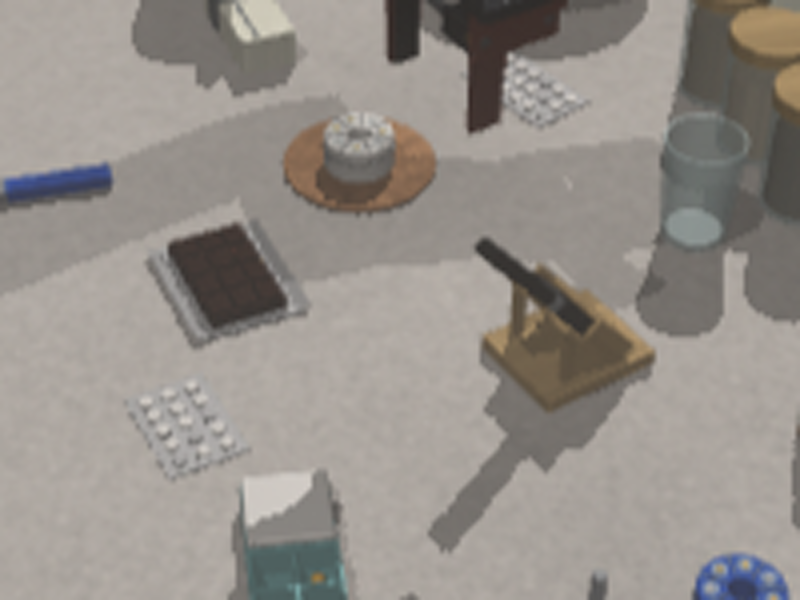

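The wheel lies on the mat at (561,261), and the picture agrees, showing it at (360,150) in the crop. The magnifier's handle is free, with its end at (485,245). Its axis at the grip point is about (597,-22.7,110) with yaw 16.4°, and the tool is already lined up with it.

Call:
play_rows --pt "10 -20 0" --pt "15 -26 0" --pt "10 -20 0" --pt "0 0 -20" --pt "0 0 -30" --pt "0 0 -25" --pt "0 0 -15" --pt "0 0 0" --yaw '[0,0,0,0,0,0,0,0]'

```text
t: 11.83
ee_pos: [594.8, -18.1, 131.1]
orientation: [0.445, -3.104, -0.002]
ft_force: [-0.4, -0.1, -0.1]
width: 87.6
grasp_force: 0.0
```

Call:
play_rows --pt "0 0 0" --pt "0 0 0" --yaw '[0,0]'

```text
t: 12.0
ee_pos: [598.0, -18.6, 135.3]
orientation: [-0.446, 3.108, -0.001]
ft_force: [-0.3, 0.2, -0.1]
width: 87.8
grasp_force: 0.0
```

Call:
play_rows --pt "-1 -4 -10" --pt "0 0 -15" --pt "0 0 -11" --pt "0 0 -5" --pt "0 0 0" --pt "0 0 0" --yaw '[0,0,0,0,0,0]'

```text
t: 12.5
ee_pos: [596.1, -23.1, 92.9]
orientation: [0.447, -3.109, -0.0]
ft_force: [-0.7, -0.2, -0.3]
width: 87.7
grasp_force: 0.0
```

Call:
play_rows --pt "0 0 0" --pt "0 0 0" --pt "0 0 0" --pt "0 0 0" --pt "0 0 0" --pt "0 0 0" --pt "0 0 0" --pt "0 0 0" --yaw '[0,0,0,0,0,0,0,0]' --gripper 1

```text
t: 13.17
ee_pos: [596.1, -23.0, 93.0]
orientation: [-0.447, 3.11, -0.0]
ft_force: [0.6, -0.3, -0.5]
width: 37.7
grasp_force: 0.0
```

Call:
play_rows --pt "0 0 0" --pt "0 0 0" --pt "0 0 0" --pt "0 0 0" --yaw '[0,0,0,0]'

```text
t: 13.5
ee_pos: [596.0, -23.0, 93.0]
orientation: [0.447, -3.109, -0.0]
ft_force: [-0.5, -0.5, 1.0]
width: 19.7
grasp_force: 30.0
```

Call:
play_rows --pt "-3.1 -0.9 3.8" --pt "-3.1 -0.9 3.8" --pt "-3.1 -0.9 3.8" --pt "-3.1 -0.9 3.8" --pt "-3.1 -0.9 3.8" --pt "-3.1 -0.9 3.8" --yaw '[0,0,0,0,0,0]'

```text
t: 14.0
ee_pos: [577.3, -28.6, 116.4]
orientation: [-0.447, 3.109, -0.0]
ft_force: [2.1, -0.3, -0.5]
width: 19.5
grasp_force: 30.0
```

Call:
play_rows --pt "-3.1 -0.9 3.8" --pt "-3.1 -0.9 3.8" --pt "-3.1 -0.9 3.8" --pt "-3.1 -0.9 3.8" --pt "-3.1 -0.9 3.8" --pt "-3.1 -0.9 3.8" --pt "-3.1 -0.9 3.8" --pt "-3.1 -0.9 3.8" --yaw '[0,0,0,0,0,0,0,0]'

```text
t: 14.67
ee_pos: [552.4, -35.7, 146.6]
orientation: [-0.447, 3.109, -0.0]
ft_force: [2.4, 1.5, 0.1]
width: 19.9
grasp_force: 30.0
```

Call:
play_rows --pt "-5 -1.4 6.1" --pt "-6 -1.8 7.6" --pt "-6 -1.8 7.6" --pt "-3 -0.9 3.8" --pt "0 0 20" --pt "0 0 20" --pt "0 0 0" --pt "0 0 0" --yaw '[0,0,0,0,0,0,0,0]'

```text
t: 15.33
ee_pos: [533.0, -41.7, 212.1]
orientation: [-0.446, 3.107, -0.001]
ft_force: [0.5, 0.7, -1.6]
width: 20.0
grasp_force: 30.0
```

```bash
cat > mag.py <<'E'
from h import *
from scipy.spatial.transform import Rotation as R
import sys
o=ctrl.get_obs(); e=o['ee_pos']; print(o['t'],e.round(1) if hasattr(e,'round') else e, o['width'],o['grasp_force'])
for n in ('side','top'):
    q=viewer.get_image(n)
    for k in ('magnifier_grip','magnifier_lens'):
        for l in models.landmark_of(q,k)[:4]:
            if l['conf']>.2: print(n,k,round(l['conf'],2),np.round(l['location']),w(q,*l['location']).round())
    if n=='side': save(q,sys.argv[1],tuple(map(int,sys.argv[2:6])),4)
E
python3 mag.py m1.png 200 110 400 260
```

```text
15.3333 [533.  -41.7 212.1] 20.031648358196385 29.983390867710114
side magnifier_grip 0.73 [213. 342.] [ 270. -286.   15.]
side magnifier_grip 0.7 [197. 195.] [319. 294.  13.]
side magnifier_grip 0.52 [290. 192.] [526. -58. 241.]
side magnifier_lens 0.94 [183. 360.] [ 195. -311.   11.]
side magnifier_lens 0.62 [387. 246.] [ 785. -148.   68.]
side magnifier_lens 0.58 [308. 205.] [578. -58. 188.]
side magnifier_lens 0.58 [167. 197.] [225. 311.  10.]
top magnifier_grip 0.96 [185. 276.] [320. 297.  11.]
top magnifier_grip 0.77 [379. 285.] [ 288. -287.   11.]
top magnifier_lens 0.79 [186. 306.] [230. 296.   7.]
top magnifier_lens 0.74 [386. 315.] [ 199. -307.    9.]
```

View pics/m1.png

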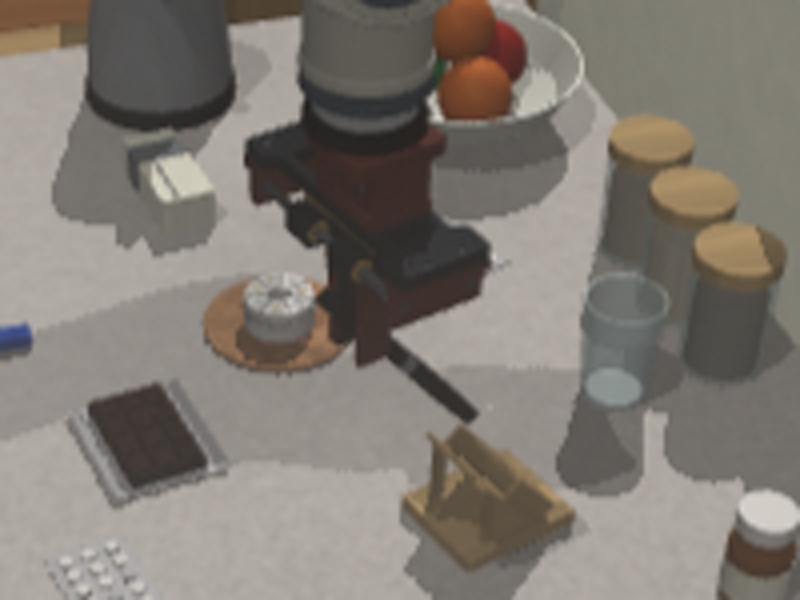

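The magnifier is out and in the fingers, with its handle and head visible from (395,345) to (470,415) in the crop. The tool can't tilt, so I'll level the lens by pressing the head's front edge on clear table. That lets the handle pivot between the pads.

Call:
play_rows --pt "2 15 0" --pt "2 30 0" --pt "2 35 0" --pt "1 25 0" --pt "0 7 -15" --pt "0 0 -30" --pt "0 0 -30" --pt "0 0 -25" --yaw '[0,0,0,0,0,0,0,0]'

```text
t: 16.3
ee_pos: [538.9, 70.9, 109.2]
orientation: [0.448, -3.108, 0.0]
ft_force: [-0.6, 0.3, -1.2]
width: 19.6
grasp_force: 30.0
```

Call:
play_rows --pt "0 0 -10" --pt "0 0 0" --pt "0 0 0" --yaw '[0,0,0]'

```text
t: 16.55
ee_pos: [539.7, 70.4, 101.2]
orientation: [0.447, -3.109, -0.0]
ft_force: [-0.2, -0.0, -1.6]
width: 19.9
grasp_force: 30.0
```

Call:
play_rows --pt "0 0 -6" --pt "0 0 -6" --pt "-3 -1 -5" --pt "-5 -1.5 -5" --pt "-6 -1.7 -5" --pt "-6 -1.7 -5" --pt "-5 -1.4 -5" --pt "-4.5 -1.3 -5" --yaw '[0,0,0,0,0,0,0,0]'

```text
t: 17.22
ee_pos: [509.6, 61.6, 59.1]
orientation: [-0.447, 3.109, -0.0]
ft_force: [-0.6, -0.5, 4.7]
width: 19.8
grasp_force: 30.0
```

Call:
play_rows --pt "-3.7 -1.1 -5" --pt "-3.7 -1.1 -5" --pt "-3 -0.9 -5" --pt "-3 -0.9 -5" --pt "-2.4 -0.7 -5" --pt "-2.4 -0.7 -5" --pt "-1.8 -0.5 -5" --pt "-1.8 -0.5 -5" --yaw '[0,0,0,0,0,0,0,0]'

```text
t: 17.88
ee_pos: [488.2, 55.4, 18.6]
orientation: [0.447, -3.11, -0.0]
ft_force: [-1.3, -0.6, 2.8]
width: 19.4
grasp_force: 30.0
```

Call:
play_rows --pt "-1 -0.3 -4" --pt "-1 -0.3 -4" --pt "-0.5 -0.2 -3" --pt "0 0 0" --pt "0 0 0" --yaw '[0,0,0,0,0]'

```text
t: 18.3
ee_pos: [485.9, 54.7, 8.1]
orientation: [0.447, -3.109, -0.0]
ft_force: [-0.1, -0.4, 1.5]
width: 19.7
grasp_force: 30.0
```

```bash
python3 mag.py m2.png 200 150 400 300
```

```text
18.3 [485.9  54.7   8.1] 19.749064697251217 30.0000661611557
side magnifier_grip 0.94 [215. 342.] [ 274. -287.   13.]
side magnifier_grip 0.66 [195. 194.] [316. 303.  12.]
side magnifier_grip 0.62 [264. 228.] [482.  32.  52.]
side magnifier_lens 0.95 [170. 197.] [232. 312.   9.]
side magnifier_lens 0.95 [182. 359.] [ 192. -307.   10.]
side magnifier_lens 0.62 [291. 225.] [575.  64.  14.]
side magnifier_lens 0.45 [262. 228.] [477.  40.  48.]
top magnifier_grip 0.67 [377. 287.] [ 283. -281.   12.]
top magnifier_lens 0.85 [387. 319.] [ 186. -308.    9.]
top magnifier_lens 0.76 [252. 193.] [571.  95.  14.]
```

View pics/m2.png

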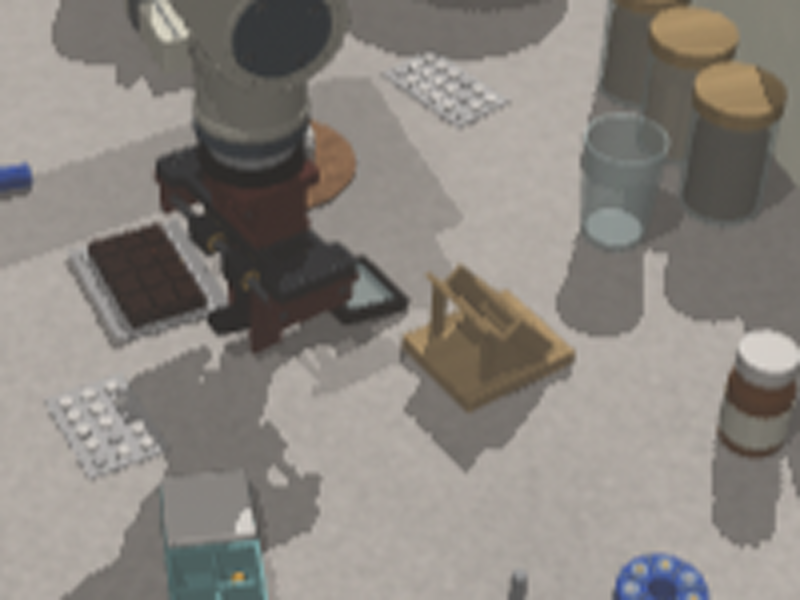

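The lens is nearly flat on the table at (375,290) in the crop, and the chocolate and holder haven't moved. I'll press a little further, lift, and carry it over the wheel.

Call:
play_rows --pt "0 0 -2" --pt "0 0 -2" --pt "0 0 0" --pt "0 0 5" --pt "0 0 10" --pt "0 0 20" --pt "0 0 25" --pt "0 0 25" --yaw '[0,0,0,0,0,0,0,0]'

```text
t: 19.27
ee_pos: [485.3, 54.6, 90.5]
orientation: [0.447, -3.108, -0.0]
ft_force: [1.2, -0.6, -0.7]
width: 19.8
grasp_force: 30.0
```

Call:
play_rows --pt "0 0 25" --pt "0 0 15" --pt "0 0 8" --pt "0 8 0" --pt "-1 15 0" --pt "-1 20 0" --pt "-1 20 0" --pt "-1 20 0" --yaw '[0,0,0,0,0,0,0,0]'

```text
t: 19.93
ee_pos: [480.9, 138.6, 136.2]
orientation: [0.446, -3.108, 0.0]
ft_force: [0.2, 0.3, -1.0]
width: 20.0
grasp_force: 30.0
```

Call:
play_rows --pt "-1 20 0" --pt "-1 20 0" --pt "-1 20 0" --pt "-1 20 0" --pt "0 12 0" --pt "0 7 0" --pt "0 0 0" --pt "0 0 0" --yaw '[0,0,0,0,0,0,0,0]'

```text
t: 20.6
ee_pos: [477.5, 236.4, 136.8]
orientation: [0.448, -3.109, 0.001]
ft_force: [0.5, -0.2, -0.7]
width: 20.2
grasp_force: 30.0
```

```bash
python3 mag.py m3.png 180 90 380 240
python3 - <<'E'
from h import *
for n in ('top','side'):
    q=viewer.get_image(n); C=cloud(q); X,Y,Z=C[...,0],C[...,1],C[...,2]
    m=(q['range_z']>0)&(X>525)&(X<640)&(abs(Y-261)<70)&(Z>95)&(Z<175)&(q['pixels'].max(-1)<200)
    P=C[m]; A=np.c_[P[:,0]-561,P[:,1]-261,np.ones(len(P))]
    k=np.ones(len(P),bool)
    for _ in range(5):
        f=np.linalg.lstsq(A[k],P[k,2],rcond=None)[0]; k=abs(P[:,2]-A@f)<4
    print(n,len(P),k.sum(),f.round(3),'rect',cv2.minAreaRect(P[k][:,:2].astype(np.float32)))
E
```

```text
20.6 [477.5 236.4 136.8] 20.188390303743176 29.999898076057434
side magnifier_grip 0.96 [214. 342.] [ 271. -285.   12.]
side magnifier_grip 0.77 [198. 192.] [324. 305.  13.]
side magnifier_grip 0.71 [246. 161.] [476. 218. 166.]
side magnifier_lens 0.96 [168. 198.] [228. 303.  11.]
side magnifier_lens 0.59 [181. 357.] [ 192. -303.   11.]
side magnifier_lens 0.55 [272. 157.] [567. 249. 146.]
side magnifier_lens 0.32 [388. 247.] [ 787. -149.   63.]
top magnifier_grip 0.57 [377. 286.] [ 284. -280.   13.]
top magnifier_lens 0.71 [390. 321.] [ 181. -317.    8.]
top magnifier_lens 0.63 [188. 188.] [515. 199. 491.]
top 97 83 [-2.25000e-01 -3.40000e-02  1.50687e+02] rect ((583.0010375976562, 251.3463134765625), (82.74947357177734, 43.94163513183594), 66.13346099853516)
side 214 179 [-1.59000e-01 -4.90000e-02  1.49314e+02] rect ((559.4547729492188, 257.8308410644531), (71.82492065429688, 69.13099670410156), 17.07711410522461)
```

View pics/m3.png

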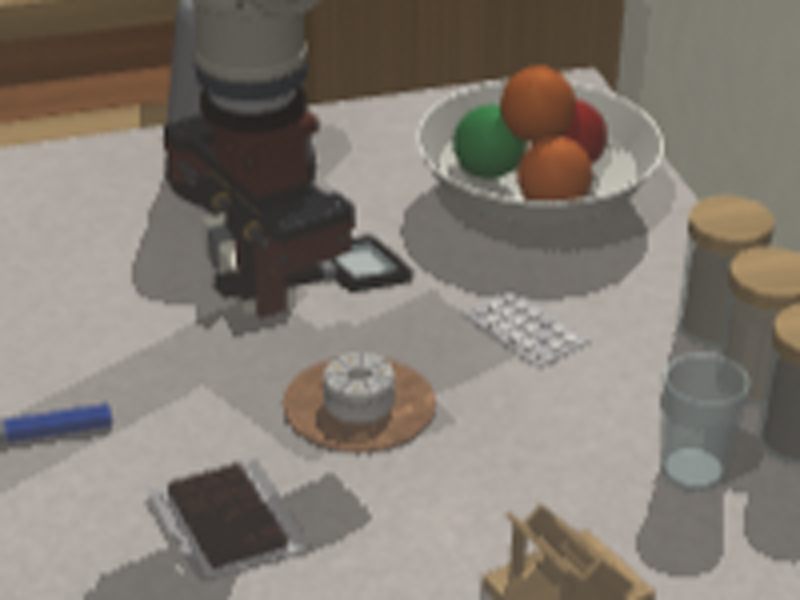

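The lens is held over the wheel, centred at about (559,258), tilted about 9 to 13°, with a gap of about 11 cm. I'll lower it slightly, let it settle, and hand in.

Call:
play_rows --pt "0 1 -3" --pt "1 1 -3" --pt "0 0 -1" --pt "0 0 0" --pt "0 0 0" --pt "0 0 0" --pt "0 0 0" --pt "0 0 0" --yaw '[0,0,0,0,0,0,0,0]'

```text
t: 21.67
ee_pos: [478.9, 238.7, 130.3]
orientation: [-0.447, 3.11, 0.0]
ft_force: [0.3, -0.3, -0.8]
width: 20.0
grasp_force: 30.0
```

```bash
python3 -c "
from workcell import ticket; print(ticket.close_job())"
```

```text
the job is handed in; nothing more can be done
None
```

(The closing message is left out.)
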